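Clip the blender attachments into the drying dock and start it

TASK

Put the two blender attachments that lie on the counter away in the drying dock: press the blending foot sideways down into the empty pair of wide spring clips and the whisk into the pair of narrow ones, until each shaft is snapped fully home and level in both of its clips. Then start the dock by pressing its flat key until it gives, without ramming it, and let go. Leave the masher in its clips and everything else on the counter where it is.

Things in the scene. Friction and masses are not known exactly. Their poses are not given: they have to be found in the camera images.
- foot_mid (a point): blending foot, lying on the counter, 199 mm long along its own x: round steel shaft, diameter 28 mm, this point at the middle of its axis, bare from -54 to +55 mm along x; at -x a square white plastic coupling 60 x 60 mm, 45 mm long; at +x a solid flared steel bell 60 mm in diameter, 45 mm long. Lies level, point 30 mm above the counter; 0.15 to 0.29 kg. Either way round will do in the clips
- whisk_mid (a point): whisk, lying on the counter, 192 mm long along its own x: round steel shaft, diameter 18 mm, this point at the middle of its axis, bare from -54 to +52 mm along x; at -x a square white plastic coupling 44 x 44 mm, 40 mm long; at +x a wire whisk head 44 mm in diameter, 45 mm long. Lies level, point 22 mm above the counter; 0.09 to 0.17 kg. Either way round will do in the clips
- wide_seat (a point): wide pair of upward-open steel spring clips on the white dock, for a 28 mm shaft, at x = -28 and +28 mm, each 12 mm wide; 44 mm between them free for fingers. Point: middle of a seated shaft's axis, 64 mm above the counter, 42 mm above the foot plate; x along the shaft. Flared lips end 24 mm above it. A shaft pressed down spreads the clips and snaps in at 10 to 14 N, then meets a hard seat
- narrow_seat (a point): narrow pair of upward-open steel spring clips on the white dock, for a 18 mm shaft, at x = -28 and +28 mm, each 12 mm wide; 44 mm between them free for fingers. Point: middle of a seated shaft's axis, 64 mm above the counter, 42 mm above the foot plate; x along the shaft. Flared lips end 21 mm above it. A shaft pressed down spreads the clips and snaps in at 10 to 14 N, then meets a hard seat
- masher: masher attachment, 161 mm long, white square coupling 54 mm at -x and round steel plate 54 mm at +x, already snapped into a third pair of clips; origin 27 mm below its shaft's middle. Stays. The three pairs stand side by side 88 mm apart, in an order that changes
- key_top (a point): centre of the upper face of the dock's flat grey square key, 44 x 44 mm, on the raised panel at one end of the dock (+y end), facing up, 31 mm above the counter
- key (a joint): key travel in m: 0 at rest, 0.003 at its stop, pressed straight down; stiff, 2.5 N per mm; it counts as pressed beyond 0.0016 (about 4 N) and springs back when let go
- bowl: wooden salad bowl, 180 mm across, 70 mm high, origin under its centre; stays
- ring_big: stainless pastry ring, 90 mm across, 45 mm high, origin under its centre; stays
- ring_small: stainless pastry ring, 64 mm across, 45 mm high, origin under its centre; stays
- lid: flat grey silicone lid, 150 mm across, 24 mm high at its knob, origin under its centre; stays
- jug: white ceramic jug, 110 mm across, 145 mm high, handle on its own +y side, origin under its centre; stays
- blender: upright cordless hand blender motor body, 62 mm across, 205 mm high, on its 28 mm high stand; origin under its centre; stays

How it is judged (in metres and radians):
On the way, in this order (a step that is already met when the one before it is completed fails the run):
1. blending foot home in the wide clips and whisk home in the narrow clips (x of foot_mid in the frame of wide_seat between -0.018 and 0.018 m and y of foot_mid in the frame of wide_seat between -0.005 and 0.005 m and z of foot_mid in the frame of wide_seat between -0.005 and 0.005 m and angle between the x axis of foot_mid and the x axis of wide_seat, either way round below 0.09 rad and x of whisk_mid in the frame of narrow_seat between -0.018 and 0.018 m and y of whisk_mid in the frame of narrow_seat between -0.005 and 0.005 m and z of whisk_mid in the frame of narrow_seat between -0.005 and 0.005 m and angle between the x axis of whisk_mid and the x axis of narrow_seat, either way round below 0.09 rad), for 0.2 s.
2. with both still home, the flat key pressed beyond 1.6 mm (about 4 N) (all of step 1 and value of joint key above 0.0016 m), for 0.1 s.
At the end, for the whole second after the job is handed in: Middle of the foot's shaft within 5 mm across and in height, and 18 mm along, of the wide seat point; whisk likewise in the narrow place; each within 0.09 rad of the seat's x axis. Key was pressed after that and is back below 0.7 mm; masher within 15 mm of its start (all of step 1 and value of joint key below 0.0007 m and distance of masher from where it was at the start of the episode below 0.015 m); the robot touches nothing.
It fails at once if the masher is moved more than 15 mm (distance of masher from where it was at the start of the episode above 0.015 m).
It fails at once if the bowl, a pastry ring, the lid, the jug or the hand blender is moved more than 30 mm (distance of any of bowl, ring_big, ring_small, lid, jug, blender from where it was at the start of the episode above 0.03 m).
It fails at once if the key is rammed with more than 25 N (contact force between anything else and key above 25 N).
It also fails if it takes over 72 s, if anything falls off the work surface, if the arm or the gripper's body presses on something with over 40 N, if the wrist force passes 120 N, or if a joint passes its speed limit or range.

ROBOT

A 6-joint arm with a two-finger parallel gripper is mounted at the origin on the work surface. World frame = base frame: x ahead of the robot, y to its left, z up, the work surface at z = 0. Lengths are in mm, angles in rad, forces in N, time in s.
With the tool pointing down it reaches from about 300 to 775 mm from the base axis. Payload 14.6 kg.
Tool frame: the origin (TCP) lies midway between the tips of the shut fingers; the grasp point (between the pads) lies 19 mm behind it; z points along the fingers, y is the direction in which the jaws open and shut (so a half turn about z gives the same grasp; the last joint's range is limited). The gripper opens to 85 mm and grips with 20 to 120 N. Pads are 22 mm wide; open, the fingers measure 114 mm over their backs; the gripper's body (76 mm by 85 mm) begins 54 mm behind the grasp point. The pads swing forward as they close: fully open they stand 13 mm farther back than shut.
Start: joints at [-0.067, 0.3, 1.521, -0, 1.321, -0.067], TCP at [549.99, -0.002, 231.281] pointing down, gripper open.
Joint ranges: [-3.03, 3.03], [-0.79, 2.21], [0.23, 2.52], [-1.04, 4.18], [0, 3.07], [-2.55, 2.55]. Speed limits (rad/s): [2.22, 2.22, 2.57, 3.14, 3.14, 3.14].

INTERFACE

Orientations are given as a unit quaternion [w, x, y, z].
In Python, from plant import robot gives the robot as it stands.
- The arm moves only by the tool step_arm, never from a script. Its argument "increments" is a list that holds one entry, the list of rows, each a list of 7 numbers: the gripper command: -1 is shut, 1 is fully open, values between are in proportion, then the shift along the tool's x, y, z in mm, then the turn, a rotation vector about the tool's x, y, z in degrees. In form: [[[gripper, tx, ty, tz, ax, ay, az], ...]]. A call has exactly 8 rows; each row shifts and turns the pose as measured when the row begins, along the tool's axes as they then stand; what a row does not reach is not made up. A row lasts 1/8 s, in which the tool goes at most 62.5 mm and 10.7 degrees, less where a joint would pass 70% of its speed; a pose out of reach is approached as far as the arm can. A call is refused whole if a number of a shift passes 62.5 or a number of a turn 10.7, either way. A call with a gripper value outside its range is refused whole. The fingers move at their own pace and stop on an object; "force" is the grip in N (left out, the last holds). Time passes only in rows, so rows that do not move let the fingers close, or fill a call up. It gives the time, the measured TCP pose, the force and the opening at its end, in the units of the state.
- robot.sense(): the state, without advancing time (a new reading comes with each control period).
- robot.snapshot(name): name is "scene" or "side" or "wrist"; returns (picture, depth): 480x640x3 uint8, red, green, blue; 480x640 float32, mm along the optical axis (not along the pixel's ray), 0 where there is no reading.
- robot.camera_model(name): a dict with "fx", "fy", "cx", "cy" (pixels), "position" and "orientation" of the camera in the world; the wrist camera has in their place "tool_from_camera" (4x4, takes a point from camera to tool coordinates, whose origin is the TCP and whose axes are the flange's). Camera axes: x right, y down, z forward; pixel columns grow to the right and rows downward; lengths in mm; the calibration is good to about 2 mm. A picture is of the moment at which its call begins: read the wrist's pose just before it. camera_model takes no time and is no camera call.
- robot.finish_job(): hands the job in, once; it reports no verdict.
Trained networks look in the newest picture that a camera, given by its name, has taken for a name from the list of things; names that differ only in an ending like _2 or _b are one class to them, and where a whole thing is asked for, a point or a joint stands for the part that bears it (a point fixed in the world has none). Each returns a list of dicts, best first, with "confidence" (0 to 1); they miss things now and then, are a little off and sometimes report something else, mostly with a low value. They report only what shows in the picture. A call takes as long as a camera call.
- robot.search_frame(name, camera): "rect" ([centre column, centre row, width, height] in pixels, round what is visible of it).
- robot.tip_of(name, camera): "centre" ([column, row] in pixels: a listed point, or the origin of a listed thing).
The state is a dict: "t": time; "joint_positions": joint angles; "qd": joint speeds; "tau": joint torques, N m; "tcp_pos": TCP position; "tool_rot": TCP orientation; "contact_force": force on the tool from outside, world axes, zero at the start; "wrist_torque": the same for the moment, N m; "opening": opening from 0.0 (shut) to 1.0 (fully open).
Only numpy, scipy, OpenCV 4.12 (cv2) and the standard library are available. Lean on these libraries where they do the work, as an engineer would, in place of code of your own. Each camera call takes 0.05 s, during which the arm holds its last target.

## Working session

There is one attempt and no reset: what is moved stays moved. The work goes in short steps, Python scripts to look and compute and a tool call to move; the robot and the scene stay as the last step left them, time stands still between calls to the robot, and variables do not carry over. Pictures are saved under pics/ and viewed, and the job is handed in when it is done.

Besides the shell and the picture viewer there is one more tool, called after "Call:" as name([rows], argument=value, ...), one row to a line, values as JSON. step_arm: Moves the arm, as the interface text tells. Its arguments: {"type":"object","properties":{"increments":{"type":"array","items":{"type":"array","items":{"type":"array","items":{"type":"number"}}}},"force":{"type":"number"}},"required":["increments"]}

```bash
ls; mkdir -p pics
cat > h.py <<'E'
import numpy as np, cv2
from scipy.spatial.transform import Rotation as R
from plant import robot
def q2R(q): return R.from_quat([q[1],q[2],q[3],q[0]]).as_matrix()
def cam(name,s=None):
    m=robot.camera_model(name)
    K=(m['fx'],m['fy'],m['cx'],m['cy'])
    if 'tool_from_camera' in m:
        s=s or robot.sense()
        T=np.array(m['tool_from_camera']); Rt=q2R(s['tool_rot']); p=np.array(s['tcp_pos'])
        return K,Rt@T[:3,:3],Rt@T[:3,3]+p
    return K,q2R(m['orientation']),np.array(m['position'])
def cloud(name,depth,c):
    K,Rm,p=c
    v,u=np.mgrid[:480,:640]
    P=np.stack([(u-K[2])/K[0]*depth,(v-K[3])/K[1]*depth,depth],-1)
    W=P@Rm.T+p; W[depth==0]=np.nan
    return W
def atz(c,u,v,z):
    K,Rm,p=c
    d=Rm@np.array([(u-K[2])/K[0],(v-K[3])/K[1],1]); return p+d*(z-p[2])/d[2]
E
python3 - <<'E'
from h import *
s=robot.sense();print(s)
for n in ['scene','side','wrist']:
    c=cam(n); print(n,c)
    im,d=robot.snapshot(n); cv2.imwrite(f'pics/{n}0.png',im[:,:,::-1]); np.savez(f'{n}0.npz',im=im,d=d,W=cloud(n,d,c))
    for t in ['foot_mid','whisk_mid','wide_seat','narrow_seat','key_top','masher']:
        try:
            r=robot.tip_of(t,n); print(n,t,[(np.round(x['centre']),round(x['confidence'],2)) for x in r[:3]])
        except Exception as e: print(t,e)
print(robot.sense()['t'])
E
```

```text
pics
{'t': 0.0, 'joint_positions': array([-6.65940132e-02,  3.00467389e-01,  1.52158911e+00,  1.44836078e-05,
        1.32069249e+00, -6.66093264e-02]), 'qd': array([ 1.50891573e-04,  7.56472936e-05, -1.29560679e-03,  1.16244755e-03,
        9.36225398e-04, -1.28910461e-03]), 'tau': array([ 2.33377898e-03, -5.43485534e+01, -3.61782753e+01,  2.82532977e-05,
        4.14875918e-03, -3.55991256e-05]), 'tcp_pos': array([5.49765575e+02, 1.94366316e-02, 2.30719953e+02]), 'tool_rot': array([-4.39748192e-04,  7.07102519e-01,  7.07110807e-01, -3.75432020e-04]), 'contact_force': array([-0.11364084,  0.23277407,  0.46168305]), 'wrist_torque': array([ 0.00562033, -0.00458321,  0.0078856 ]), 'opening': 1.0031954846925395}
scene ((519.3129209806156, 519.3129209806156, 323.54880527453383, 240.34530478196555), array([[-0.65838853,  0.40360672, -0.6353158 ],
       [ 0.75255786,  0.33789366, -0.56522963],
       [-0.0134613 , -0.8502526 , -0.52620272]]), array([1563.13536941,  815.00208759,  855.02904176]))
scene foot_mid [(array([274., 211.]), 0.58)]
scene whisk_mid [(array([313., 228.]), 0.62)]
sce
[... 604 characters left out ...]
y([195., 378.]), 0.6), (array([296., 325.]), 0.36)]
side narrow_seat [(array([345., 280.]), 0.85)]
side key_top [(array([276., 340.]), 0.54)]
side masher [(array([298., 324.]), 0.91)]
wrist ((353.77027782221603, 353.77027782221603, 323.54056707907813, 244.68322061691055), array([[ 9.99999994e-01,  8.17857021e-05, -7.84551601e-05],
       [ 5.71243862e-05, -9.61632658e-01, -2.74340352e-01],
       [-9.78821624e-05,  2.74340346e-01, -9.61632656e-01]]), array([550.08824407,  67.99615591, 373.06679932]))
wrist foot_mid []
wrist whisk_mid [(array([305., 356.]), 0.77)]
wrist wide_seat [(array([266.,  82.]), 0.78)]
wrist narrow_seat [(array([268., 194.]), 0.6)]
wrist key_top []
wrist masher []
1.05
```

View pics/side0.png

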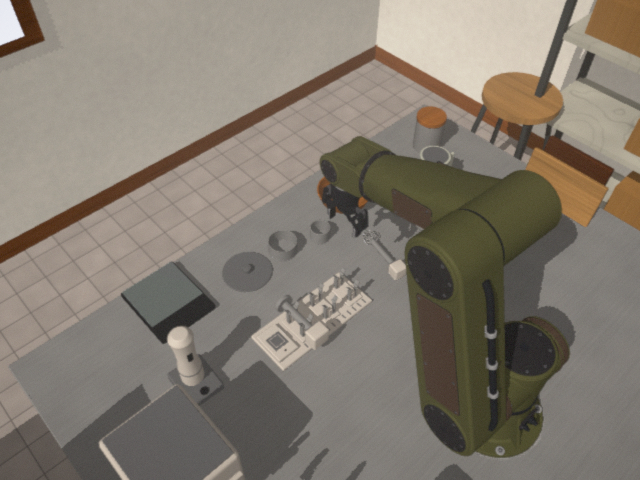

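View pics/wrist0.png

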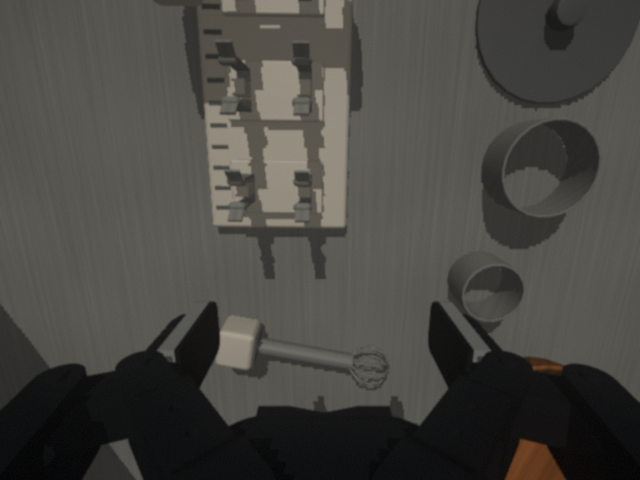

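View pics/scene0.png

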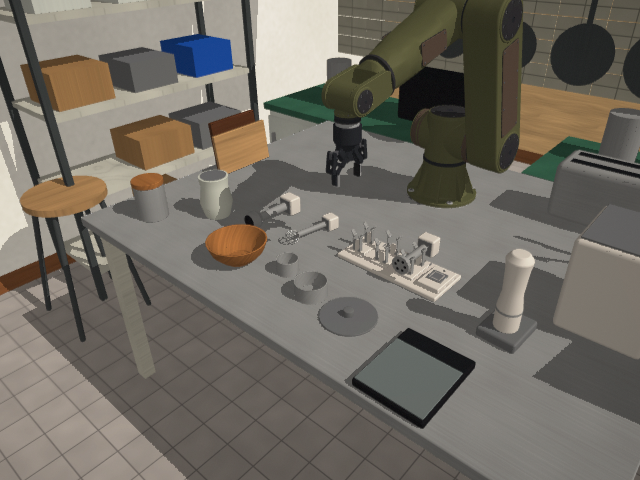

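Run:
```python
from h import *
c=cam('side'); 
for n,u,v,z in [('foot',418,222,30),('whisk',385,253,22),('wide',324,296,64),('narrow',345,280,64),('masher',298,324,37),('key',276,340,31)]: print(n,atz(c,u,v,z).round())
c=cam('scene'); 
for n,u,v,z in [('foot',274,211,30),('whisk',313,228,22),('wide',385,246,64),('narrow',361,234,64),('masher',410,260,37)]: print(n,atz(c,u,v,z).round())
c=cam('wrist'); 
for n,u,v,z in [('whisk',305,356,22),('wide',266,82,64),('narrow',268,194,64)]: print(n,atz(c,u,v,z).round())
# top-down height map from side+scene
Ws=[np.load(f'{n}0.npz') for n in ['side','scene','wrist']]
for w,n in zip(Ws,['side','scene','wrist']):
    H=np.zeros((600,800,3),np.uint8) # x 200..800 , y -400..400 ; 1px/mm
    W=w['W'].reshape(-1,3); im=w['im'].reshape(-1,3)
    ok=np.isfinite(W[:,0])&(W[:,2]<260)&(W[:,2]>-30)
    W=W[ok];im=im[ok]; o=np.argsort(W[:,2]);W=W[o];im=im[o]
    r=(800-W[:,0]).astype(int); q=(400-W[:,1]).astype(int)
    k=(r>0)&(r<599)&(q>0)&(q<799)
    for a in(0,1):
        for b in (0,1): H[r[k]+a,q[k]+b]=im[k][:,::-1]
    for x in range(200,801,100): cv2.line(H,(0,800-x),(800,800-x),(0,255,255),1); cv2.putText(H,str(x),(0,800-x+12),0,.4,(0,0,255))
    for y in range(-300,400,100): cv2.line(H,(400-y,0),(400-y,600),(0,255,255),1); cv2.putText(H,str(y),(400-y,10),0,.4,(0,0,255))
    cv2.imwrite(f'pics/top_{n}.png',H)
```

```text
foot [ 536. -330.   30.]
whisk [ 524. -164.   22.]
wide [511. 103.  64.]
narrow [512.  21.  64.]
masher [505. 206.  37.]
key [510. 281.  31.]
foot [ 533. -320.   30.]
whisk [ 523. -154.   22.]
wide [519. 119.  64.]
narrow [510.  27.  64.]
masher [498. 192.  37.]
whisk [ 529. -163.   22.]
wide [504. 116.  64.]
narrow [502.  26.  64.]
```

View topdown.

The side view shows the dock near (315,315) with the masher next to the key. The whisk lies near (385,253), and the foot is hidden behind the arm. The wrist view has the whisk at (305,355) and two empty clip pairs at (265,85) and (268,195). In the scene view the foot is near (278,207).

View pics/top_wrist.png

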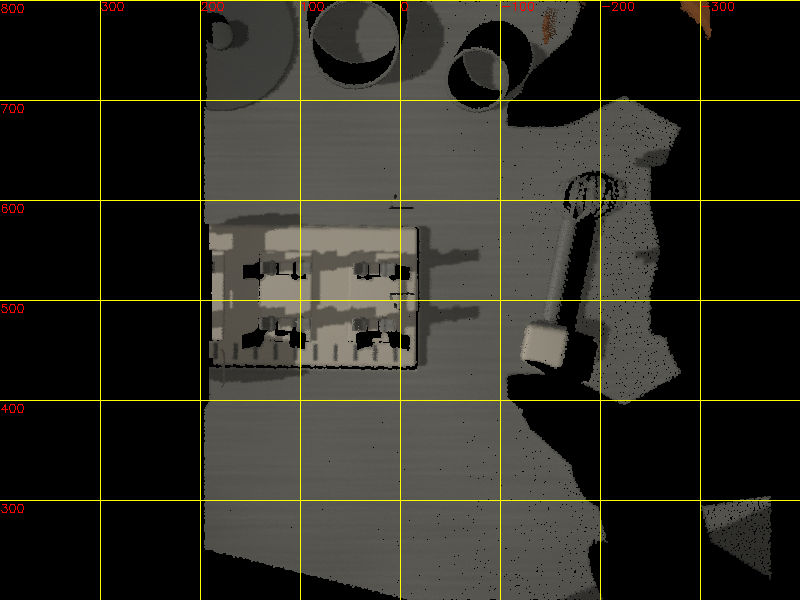

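View pics/top_scene.png

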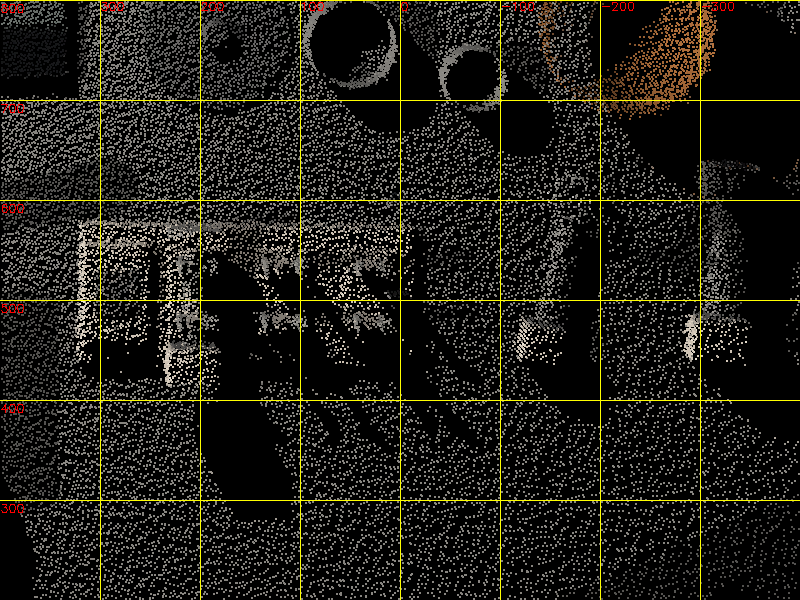

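```bash
cat >> h.py <<'E'
def rows(dpos,drot_deg,n=8,s=None):
    """rows for world shift dpos and tool-z turn, spread evenly, tool axes as they stand"""
    s=s or robot.sense(); Rt=q2R(s['tool_rot']); out=[]
    for i in range(n):
        Ri=Rt@R.from_rotvec([0,0,np.radians(drot_deg)*i/n]).as_matrix()
        out.append(np.r_[Ri.T@np.array(dpos)/n,0,0,drot_deg/n].round(1).tolist())
    return out
E
python3 - <<'E'
from h import *
from scipy.ndimage import label
w=np.load('wrist0.npz');W=w['W']; Z=W[...,2]
print('table',np.nanmedian(Z[Z<10]))
m=(Z>55)&(Z<110)&(W[...,0]<600)&(W[...,1]<180)&(W[...,1]>-60)&(W[...,0]>400)
l,n=label(m)
for i in range(1,n+1):
    p=W[l==i]
    if len(p)>15: print(len(p),p.mean(0).round(1),p.min(0).round(1),p.max(0).round(1))
# whisk shaft
m=(Z>12)&(Z<60)&(W[...,1]<-100)&(W[...,1]>-230)&(W[...,0]<640)&(W[...,0]>430)
p=W[m]; print(len(p),p.mean(0))
sh=p[(p[:,0]>490)&(p[:,0]<560)]
for a in range(490,570,10):
    q=sh[(sh[:,0]>=a)&(sh[:,0]<a+10)]; 
    if len(q): print(a,len(q),q[:,1].min().round(1),q[:,1].max().round(1),q[:,2].max().round(1))
E
python3 - <<'E'
from h import *
for r in rows([-20,-240,0],80): print(r)
E
```

```text
table -0.746758035612288
478 [477.7 133.1  79.7] [469.5 126.1  55.3] [484.9 140.4  88.6]
445 [533.2 132.5  80.4] [525.2 125.2  71.9] [540.5 139.8  88.5]
356 [477.5  97.   79.6] [469.3  89.7  55.3] [484.8 104.1  88.8]
327 [532.8  96.3  80.4] [525.1  89.   55.2] [540.3 103.4  88.7]
290 [476.8  41.4  77.3] [469.3  31.7  55. ] [483.9  48.6  86. ]
270 [532.1  40.6  77.5] [524.3  30.9  55.4] [539.5  47.8  85.6]
325 [476.2  13.3  77.3] [468.2   5.7  55.1] [483.9  20.3  85.2]
293 [531.8  12.9  77.4] [523.7   5.9  70.7] [539.3  19.4  85.6]
3940 [ 505.95997022 -149.90411727   32.39286768]
490 155 -160.6 -142.5 32.1
500 152 -162.1 -144.4 31.8
510 150 -164.2 -146.2 31.4
520 153 -166.5 -148.6 31.9
530 150 -169.7 -150.7 31.3
540 151 -169.9 -152.8 31.6
550 151 -172.4 -154.8 31.8
[-30.0, -2.5, -0.0, 0.0, 0.0, 10.0]
[-30.0, 2.7, -0.0, 0.0, 0.0, 10.0]
[-29.0, 7.9, -0.0, 0.0, 0.0, 10.0]
[-27.2, 12.8, -0.0, 0.0, 0.0, 10.0]
[-24.6, 17.4, -0.0, 0.0, 0.0, 10.0]
[-21.2, 21.4, -0.0, 0.0, 0.0, 10.0]
[-17.2, 24.7, -0.0, 0.0, 0.0, 10.0]
[-12.6, 27.3, -0.0, 0.0, 0.0, 10.0]
```

Call:
step_arm([
  [[1, -30, -2.5, 0, 0, 0, 10], [1, -30, 2.7, 0, 0, 0, 10], [1, -29, 8, 0, 0, 0, 10], [1, -27, 13, 0, 0, 0, 10], [1, -25, 17, 0, 0, 0, 10], [1, -21, 21, 0, 0, 0, 10], [1, -17, 25, 0, 0, 0, 10], [1, -13, 27, 0, 0, 0, 10]],
], force=40)

```text
t: 2.05
tcp_pos: [524.8, -244.8, 231.4]
tool_rot: [-0.0, 0.998, 0.067, 0.0]
contact_force: [0.3, 0.5, 0.4]
opening: 0.999
```

Run:
```python
from h import *
n='wrist'
s=robot.sense();c=cam(n,s);print(s['tcp_pos'],q2R(s['tool_rot']).round(3).tolist(),s['qd'].round(3))
im,d=robot.snapshot(n); cv2.imwrite(f'pics/{n}1.png',im[:,:,::-1]); W=cloud(n,d,c);np.savez(f'{n}1.npz',im=im,d=d,W=W)
Z=W[...,2];print('table',np.nanmedian(Z[Z<10]))
for y0,y1 in[(-230,-100),(-400,-250)]:
    m=(Z>12)&(Z<75)&(W[...,1]<y1)&(W[...,1]>y0)&(W[...,0]<660)&(W[...,0]>420)
    p=W[m];print(len(p))
    for a in range(420,660,8):
        q=p[(p[:,0]>=a)&(p[:,0]<a+8)]; 
        if len(q): print(a,len(q),q[:,1].min().round(1),q[:,1].max().round(1),q[:,2].max().round(1))
```

```text
[ 524.78171097 -244.76250398  231.43459977] [[0.991, 0.133, 0.001], [0.133, -0.991, 0.0], [0.001, -0.0, -1.0]] [-4.070e-01  1.490e-01 -2.030e-01  1.000e-03  5.200e-02  1.029e+00]
table -0.8470748932568313
4804
428 23 -162.5 -149.0 42.0
436 250 -165.2 -122.2 45.0
444 346 -166.9 -121.4 44.9
452 353 -168.5 -122.3 44.7
460 373 -169.6 -124.0 45.0
468 500 -168.6 -125.7 44.5
476 293 -159.8 -128.9 42.8
484 136 -161.4 -142.7 31.5
492 144 -163.0 -144.2 31.2
500 138 -164.6 -146.1 31.6
508 146 -166.1 -147.7 31.3
516 150 -167.8 -149.0 31.4
524 149 -169.7 -150.6 32.0
532 154 -171.3 -152.4 32.0
540 157 -172.6 -153.5 31.7
548 159 -174.7 -155.4 31.4
556 163 -176.0 -157.4 31.3
564 163 -177.6 -159.0 31.4
572 174 -182.3 -159.8 32.0
580 183 -192.1 -157.9 39.0
588 126 -195.1 -153.5 42.8
596 134 -196.6 -153.0 44.1
604 138 -196.0 -153.6 42.9
612 163 -195.3 -157.0 41.5
620 89 -187.0 -161.9 33.4
9878
436 243 -350.3 -291.0 60.5
444 503 -349.0 -290.5 60.9
452 514 -351.2 -291.0 61.2
460 529 -351.1 -291.5 61.2
468 537 -351.8 -292.1 61.3
476 833 -351.5 -292.7 61.0
484 399 -336.4 -299.2 54.5
492 218 -337.1 -310.2 44.1
500 222 -338.1 -310.4 44.3
508 230 -338.5 -311.2 44.7
516 227 -339.0 -311.9 45.0
524 236 -339.8 -312.5 45.0
532 237 -340.3 -313.1 44.8
540 244 -340.4 -313.9 44.5
548 254 -341.8 -314.3 44.7
556 249 -342.2 -315.0 44.7
564 263 -342.4 -315.4 45.0
572 263 -343.1 -316.1 45.1
580 271 -344.2 -316.7 44.9
588 341 -351.9 -312.3 50.5
596 496 -358.6 -307.9 56.6
604 630 -361.1 -303.3 61.1
612 649 -361.6 -303.2 60.4
620 667 -362.5 -303.6 60.6
628 599 -362.9 -304.2 60.6
636 24 -332.1 -305.3 53.3
```

View pics/wrist1.png

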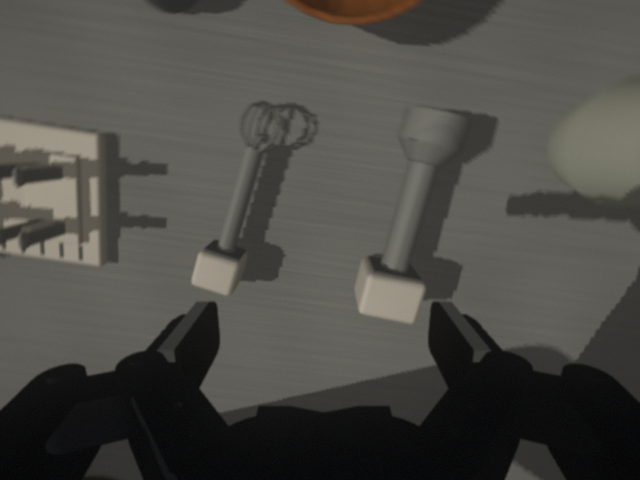

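The whisk shaft runs from about (255,150) to (232,245) and the foot from (425,165) to (397,265), both coupling end toward the robot. The arm was still moving slightly, so I'll measure again when hovering over the foot.

Call:
step_arm([
  [[1, 0, 0, 0, 0, 0, 0], [1, 0, 20, 15, 0, 0, 3], [1, 0, 20, 20, 0, 0, 3], [1, 0, 20, 20, 0, 0, 3], [1, 0, 20, 20, 0, 0, 3], [1, 0, 2, 10, 0, 0, 0], [1, 0, 0, 0, 0, 0, 0], [1, 0, 0, 0, 0, 0, 0]],
])

```text
t: 3.1
tcp_pos: [528.1, -332.1, 139.3]
tool_rot: [-0.0, 0.999, -0.045, -0.001]
contact_force: [0.9, -0.3, 0.9]
opening: 0.998
```

```bash
cat >> h.py <<'E'
def shaft(W,x0,x1,y0,y1,z0,z1):
    """centreline fit from edge midpoints + mean; returns"""
    Z=W[...,2]; p=W[(W[...,0]>x0)&(W[...,0]<x1)&(W[...,1]>y0)&(W[...,1]<y1)&(Z>z0)&(Z<z1)]
    xs=[];ys=[]
    for a in np.arange(x0,x1,6):
        q=p[(p[:,0]>=a)&(p[:,0]<a+6)]
        if len(q)>20: xs.append(a+3); ys.append((np.percentile(q[:,1],2)+np.percentile(q[:,1],98))/2)
    k=np.polyfit(xs,ys,1); return k,np.percentile(p[:,2],95)
E
python3 - <<'E'
from h import *
n='wrist'
s=robot.sense();c=cam(n,s);print(s['tcp_pos'],q2R(s['tool_rot']).round(3).tolist(),s['qd'].round(3))
im,d=robot.snapshot(n); cv2.imwrite(f'pics/{n}2.png',im[:,:,::-1]); W=cloud(n,d,c);np.savez(f'{n}2.npz',im=im,d=d,W=W)
k,z=shaft(W,498,575,-370,-280,25,50); print('foot',k,np.degrees(np.arctan(k[0])),np.polyval(k,536),z)
k,z=shaft(W,495,560,-230,-120,15,40); print('whisk',k,np.degrees(np.arctan(k[0])),np.polyval(k,524),z)
Z=W[...,2]
for y0,y1,zz in[(-230,-120,34),(-390,-270,48)]:
    m=(Z>zz)&(Z<75)&(W[...,1]<y1)&(W[...,1]>y0)&(W[...,0]<660)&(W[...,0]>420); p=np.sort(W[m][:,0]); 
    g=np.argmax(np.diff(p)); print(p[[0,g,g+1,-1]])
E
```

```text
[ 528.08863318 -332.13065908  139.32934786] [[0.996, -0.091, -0.001], [-0.091, -0.996, 0.001], [-0.002, -0.001, -1.0]] [ 0.006 -0.     0.003  0.002 -0.002 -0.003]
foot [-7.33060471e-02 -2.88326132e+02] -4.192627760951601 -327.61817280340597 43.57962486483226
whisk [ -0.20350319 -54.15268072] -11.502800049414269 -160.78835379294384 30.507922224649967
[439.9418811  480.53448752 583.60395683 619.54591361]
[436.82300886 485.77177261 592.82473648 637.03936974]
```

View pics/wrist2.png

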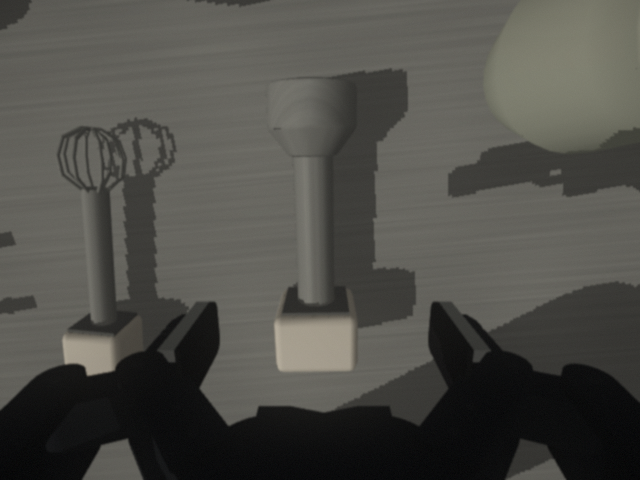

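Run:
```python
from h import *
for f in ['wrist1','wrist2']:
    W=np.load(f+'.npz')['W']; Z=W[...,2]
    p=W[(Z>40)&(W[...,1]<-385)&(W[...,0]>430)&(W[...,0]<800)]
    print(len(p),np.percentile(p,[1,50,99],axis=0).round(0))
for r in rows([8.5,4.5,-129],0): print(r)
```

```text
8223 [[ 581. -493.   42.]
 [ 623. -457.   78.]
 [ 677. -447.  114.]]
32099 [[ 514. -491.   49.]
 [ 600. -453.  120.]
 [ 656. -386.  227.]]
[1.0, -0.6, 16.1, 0.0, 0.0, 0.0]
[1.0, -0.6, 16.1, 0.0, 0.0, 0.0]
[1.0, -0.6, 16.1, 0.0, 0.0, 0.0]
[1.0, -0.6, 16.1, 0.0, 0.0, 0.0]
[1.0, -0.6, 16.1, 0.0, 0.0, 0.0]
[1.0, -0.6, 16.1, 0.0, 0.0, 0.0]
[1.0, -0.6, 16.1, 0.0, 0.0, 0.0]
[1.0, -0.6, 16.1, 0.0, 0.0, 0.0]
```

Call:
step_arm([
  [[1, 4, -2, 22, 0, 0, 0], [1, 4, -2, 28, 0, 0, 0], [1, 0, 0, 28, 0, 0, 0], [1, 0, 0, 25, 0, 0, 0], [1, 0, 0, 15, 0, 0, 0], [1, 0, 0, 6, 0, 0, 0], [1, 0, 0, 0, 0, 0, 0], [1, 0, 0, 0, 0, 0, 0]],
], force=40)

```text
t: 4.15
tcp_pos: [541.0, -328.1, 19.5]
tool_rot: [0.003, 0.999, -0.043, 0.005]
contact_force: [0.0, 0.7, 1.2]
opening: 1.0
```

Call:
step_arm([
  [[1, -3, 0, 5, 0, 0, 0], [1, 0, 0, 4, 0, 0, 0], [1, 0, 0, 0, 0, 0, 0], [-1, 0, 0, 0, 0, 0, 0], [-1, 0, 0, 0, 0, 0, 0], [-1, 0, 0, 0, 0, 0, 0], [-1, 0, 0, 0, 0, 0, 0], [-1, 0, 0, 0, 0, 0, 0]],
], force=50)

```text
t: 5.15
tcp_pos: [538.4, -328.4, 11.5]
tool_rot: [0.003, 0.999, -0.043, 0.006]
contact_force: [-0.5, 0.2, -0.1]
opening: 0.312
```

Run:
```python
from h import *
s=robot.sense();print(s['tcp_pos'],s['opening'],s['contact_force'],s['qd'].round(3),R.from_matrix(q2R(s['tool_rot'])@np.diag([1,-1,-1])).as_rotvec(degrees=True))
```

```text
[ 538.40044146 -328.40405845   11.47338155] 0.31240338067689893 [-0.5225297   0.24429831 -0.07910109] [-0.001  0.001 -0.    -0.     0.001  0.002] [-0.3965645  -0.6306399  -4.89060357]
```

Call:
step_arm([
  [[-1, 0, 0, -15, 0, 0, 0], [-1, 0, 0, -30, 0, 0, 0], [-1, 0, 0, -40, 0, 0, 0], [-1, 0, -10, -40, 0, 0, 0], [-1, -4, -30, -15, 0, 0, -1], [-1, -4, -40, 0, 0, 0, -1], [-1, -4, -45, 0, 0, 0, -1], [-1, -4, -45, 0, 0, 0, -1]],
], force=60)

```text
t: 6.15
tcp_pos: [529.7, -154.1, 160.4]
tool_rot: [0.004, 1.0, -0.009, 0.007]
contact_force: [0.1, -0.8, -2.0]
opening: 0.306
```

Call:
step_arm([
  [[-1, -3, -50, 0, 0, 0, 0], [-1, -3, -50, 0, 0, 0, 0], [-1, -3, -50, 0, 0, 0, 0], [-1, -3, -45, 0, 0, 0, 0], [-1, -2, -30, 0, 0, 0, 0], [-1, -1, -20, 0, 0, 0, 0], [-1, 0, 0, 0, 0, 0, 0], [-1, 0, 0, 0, 0, 0, 0]],
])

```text
t: 7.15
tcp_pos: [516.8, 101.4, 165.1]
tool_rot: [0.004, 1.0, -0.007, 0.01]
contact_force: [0.8, 0.4, -3.3]
opening: 0.307
```

```bash
cat >> h.py <<'E'
def st():
    s=robot.sense();print(s['t'],s['tcp_pos'].round(1),round(s['opening'],3),s['contact_force'].round(1),R.from_matrix(q2R(s['tool_rot'])@np.diag([1,-1,-1])).as_rotvec(degrees=True).round(2),abs(s['qd']).max().round(3)); return s
E
python3 - <<'E'
from h import *
s=st();n='wrist';c=cam(n,s)
im,d=robot.snapshot(n); cv2.imwrite(f'pics/{n}3.png',im[:,:,::-1]); W=cloud(n,d,c);np.savez(f'{n}3.npz',im=im,d=d,W=W)
E
```

```text
7.15 [516.8 101.4 165.1] 0.307 [ 0.8  0.4 -3.3] [-0.46 -1.11 -0.77] 0.004
```

View pics/wrist3.png

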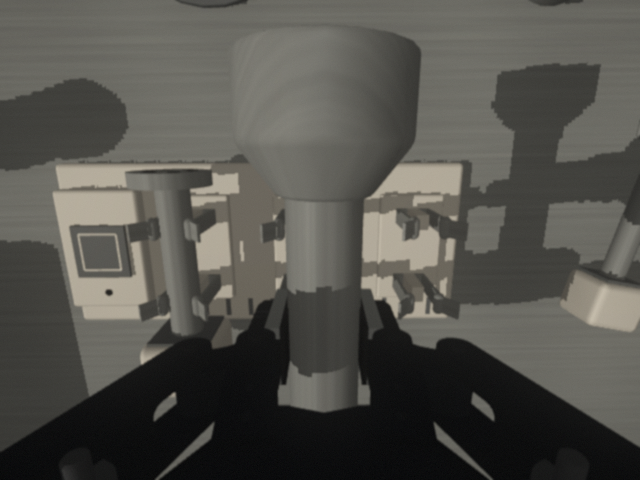

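The foot is held between the fingers (shaft at column 325, bell at the top). The dock is below with the key at (100,250), the masher at (175,260), and the narrow clips at (410,255).

Run:
```python
from h import *
W=np.load('wrist3.npz')['W'];Z=W[...,2]
p=W[200:280,300:350].reshape(-1,3);p=p[p[:,2]>150]
# top ridge per x bin
xs=[];zs=[];ys=[]
for a in np.arange(p[:,0].min(),p[:,0].max(),4):
    q=p[(p[:,0]>=a)&(p[:,0]<a+4)]
    if len(q)>15: xs.append(a+2);zs.append(np.percentile(q[:,2],97))
print(np.c_[xs,zs].round(1).tolist()); k=np.polyfit(xs,zs,1); print('slope deg',np.degrees(k[0]))
k,z=shaft(W,530,570,80,130,160,220);print(np.degrees(np.arctan(k[0])),np.polyval(k,516.8),z)
# bell end
p=W[30:200,230:420].reshape(-1,3);p=p[p[:,2]>150];print(np.percentile(p[:,0],[1,99]),np.percentile(p[:,2],[50,99]))
# narrow clips & key
m=(Z>70)&(Z<100)&(W[...,0]>440)&(W[...,0]<580)&(W[...,1]>-10)&(W[...,1]<160)
from scipy.ndimage import label
l,n=label(m)
for i in range(1,n+1):
    q=W[l==i]
    if len(q)>15: print(len(q),q.mean(0).round(1))
print('key',W[235:270,85:115].reshape(-1,3).mean(0), 'masher ridge',[W[r,175].round(1) for r in (200,260,300)])
im=np.load('wrist3.npz')['im']
```

```text
[[543.0, 197.7], [547.0, 197.9], [551.0, 197.8], [555.0, 198.0], [559.0, 198.0], [563.0, 198.1], [567.0, 199.0], [571.0, 200.6]]
slope deg 4.607070167046321
-1.6749824625140426 100.685548604025 197.87345062415307
[570.13161639 612.00793286] [209.46917529 214.50458808]
349 [532.9  40.8  77.8]
557 [532.2  12.7  77.5]
491 [533.7 132.6  80.5]
311 [477.5  41.5  77.6]
480 [476.6  13.3  77.6]
key [nan nan nan] masher ridge [array([553.7, 196.8,  73.9]), array([512.6, 201.4,  74.7]), array([482.8, 205.1,  74.3])]
```

Call:
step_arm([
  [[-1, -4, -7, 0, 0, -0.4, 0], [-1, -4, -7, 0, 0, -0.4, 0], [-1, 0, 0, 15, 0, 0, 0], [-1, 0, 0, 20, 0, 0, 0], [-1, 0, 0, 20, 0, 0, 0], [-1, 0, 0, 10, 0, 0, 0], [-1, 0, 0, 0, 0, 0, 0], [-1, 0, 0, 0, 0, 0, 0]],
])

```text
t: 8.2
tcp_pos: [508.2, 114.3, 95.2]
tool_rot: [0.004, 1.0, -0.008, 0.001]
contact_force: [-0.0, 1.1, -1.9]
opening: 0.308
```

Run:
```python
from h import *
s=st();n='wrist';c=cam(n,s)
im,d=robot.snapshot(n); cv2.imwrite(f'pics/{n}4.png',im[:,:,::-1]); W=cloud(n,d,c);np.savez(f'{n}4.npz',im=im,d=d,W=W)
k,z=shaft(W,532,555,90,140,s['tcp_pos'][2]+15,s['tcp_pos'][2]+60);print(np.degrees(np.arctan(k[0])),np.polyval(k,[505,533]),z)
Z=W[...,2]
from scipy.ndimage import label
m=(Z>68)&(Z<92)&(W[...,0]>440)&(W[...,0]<580)&(W[...,1]>-10)&(W[...,1]<160)
l,n=label(m)
for i in range(1,n+1):
    q=W[l==i]
    if len(q)>15: print(len(q),q.mean(0).round(1))
```

```text
8.2 [508.2 114.3  95.2] 0.308 [-0.   1.1 -1.9] [-0.47 -0.17 -0.9 ] 0.005
-0.8092623519384071 [112.98364243 112.58813594] 127.16546148715925
593 [533.3  41.   77.7]
1302 [532.2  12.9  77.4]
665 [533.8 135.   82.6]
374 [533.1  92.   85.1]
188 [481.7  38.9  73.4]
1053 [476.7  13.5  77.4]
24 [452.9  93.8  89.6]
```

View pics/wrist4.png

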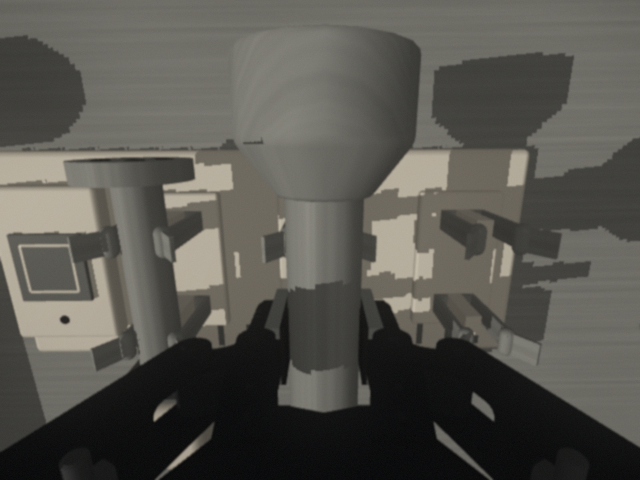

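The shaft is over the wide clips, with their lips at (272,245) and (368,245), and needs to shift about 1.5 mm toward +y.

Call:
step_arm([
  [[-1, 0, -1.5, 8, 0, 0, 0], [-1, 0, 0, 8, 0, 0, 0], [-1, 0, 0, 6, 0, 0, 0], [-1, 0, 0, 4, 0, 0, 0], [-1, 0, 0, 4, 0, 0, 0], [-1, 0, 0, 3, 0, 0, 0], [-1, 0, 0, 0, 0, 0, 0], [-1, 0, 0, 0, 0, 0, 0]],
], force=80)

```text
t: 9.25
tcp_pos: [510.0, 116.1, 62.3]
tool_rot: [0.004, 1.0, -0.008, 0.004]
contact_force: [-1.1, 0.7, -1.6]
opening: 0.303
```

Run:
```python
from h import *
s=st()
```

```text
9.25 [510.  116.1  62.3] 0.303 [-1.1  0.7 -1.6] [-0.41 -0.46 -0.9 ] 0.001
```

Call:
step_arm([
  [[-1, -0.5, 0, 3, 0, 0, 0], [-1, 0, 0, 3, 0, 0, 0], [-1, 0, 0, 3, 0, 0, 0], [-1, 0, 0, 3, 0, 0, 0], [-1, 0, 0, 2, 0, 0, 0], [-1, 0, 0, 2, 0, 0, 0], [-1, 0, 0, 0, 0, 0, 0], [-1, 0, 0, 0, 0, 0, 0]],
])

```text
t: 10.25
tcp_pos: [513.5, 116.2, 50.7]
tool_rot: [0.003, 1.0, -0.008, 0.009]
contact_force: [1.6, 0.3, 1.3]
opening: 0.299
```

Run:
```python
from h import *
s=st()
```

```text
10.25 [513.5 116.2  50.7] 0.299 [1.6 0.3 1.3] [-0.34 -1.07 -0.9 ] 0.001
```

Call:
step_arm([
  [[-1, -3, 0, 0, 0, -0.4, 0], [-1, -3, 0, 0, 0, -0.4, 0], [-1, -1, 0, 3, 0, 0, 0], [-1, -1, 0, 3, 0, 0, 0], [-1, 0, 0, 3, 0, 0, 0], [-1, 0, 0, 3, 0, 0, 0], [-1, 0, 0, 2, 0, 0, 0], [-1, 0, 0, 2, 0, 0, 0]],
])

```text
t: 11.25
tcp_pos: [507.0, 116.3, 45.1]
tool_rot: [0.003, 1.0, -0.008, 0.005]
contact_force: [-13.2, -2.7, 29.2]
opening: 0.301
```

Run:
```python
from h import *
s=st();n='wrist';c=cam(n,s)
im,d=robot.snapshot(n); cv2.imwrite(f'pics/{n}5.png',im[:,:,::-1]); W=cloud(n,d,c);np.savez(f'{n}5.npz',im=im,d=d,W=W)
k,z=shaft(W,540,560,90,140,s['tcp_pos'][2]+15,s['tcp_pos'][2]+60);print(np.degrees(np.arctan(k[0])),np.polyval(k,[505,533]),z)
```

```text
11.25 [507.  116.3  45.1] 0.301 [-13.2  -2.7  29.2] [-0.35 -0.57 -0.87] 0.004
-4.140157451838355 [117.58305831 115.5562669 ] 77.4535658258874
```

View pics/wrist5.png

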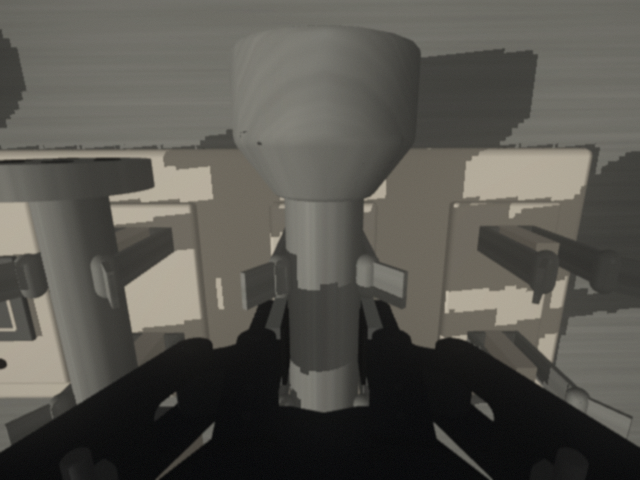

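The clip knobs now close over the shaft at (280,275) and (365,272). The shaft top reads 77.5 mm, which puts the axis at about 63.5 mm, with 29 N against the hard seat. Releasing.

Call:
step_arm([
  [[0.2, 0, 0, 0, 0, 0, 0], [0.2, 0, 0, 0, 0, 0, 0], [0.2, 0, 0, 0, 0, 0, 0], [0.2, 0, 0, -10, 0, 0, 0], [0.2, 0, 0, -20, 0, 0, 0], [0.2, 0, 0, -35, 0, 0, 0], [0.2, 0, 0, -40, 0, 0, 0], [0.2, 0, 0, -10, 0, 0, 0]],
])

```text
t: 12.3
tcp_pos: [504.9, 117.0, 164.4]
tool_rot: [0.003, 1.0, -0.008, 0.004]
contact_force: [-0.2, -0.1, -0.0]
opening: 0.6
```

Run:
```python
from h import *
s=st();n='wrist';c=cam(n,s)
im,d=robot.snapshot(n); cv2.imwrite(f'pics/{n}6.png',im[:,:,::-1]); W=cloud(n,d,c);np.savez(f'{n}6.npz',im=im,d=d,W=W)
k,z=shaft(W,460,550,97,133,60,85);print('foot',np.degrees(np.arctan(k[0])),np.polyval(k,[477,505,533]),z)
Z=W[...,2]
for a in range(460,560,8):
    q=W[(abs(W[...,1]-115)<8)&(W[...,0]>a)&(W[...,0]<a+8)&(Z>60)]
    if len(q): print(a,np.percentile(q[:,2],[50,97]).round(1))
m=(Z>85)&(Z<100)&(abs(W[...,1]-115)<30);print(np.percentile(W[m][:,0],[1,99]))
```

```text
12.3 [504.9 117.  164.4] 0.6 [-0.2 -0.1 -0. ] [-0.36 -0.42 -0.87] 0.167
foot -0.326981067270855 [115.11435888 114.95456405 114.79476922] 77.97438553114299
460 [76.4 77.8]
468 [76.3 77.7]
476 [76.3 77.7]
484 [76.3 77.9]
492 [76.4 77.8]
500 [76.2 77.8]
508 [248.3 255.9]
516 [247.8 262.6]
524 [ 76.5 263.4]
532 [76.4 78. ]
540 [76.5 78.1]
548 [76.3 78. ]
556 [79.3 82.7]
[408.13817386 603.10278431]
```

View pics/wrist6.png

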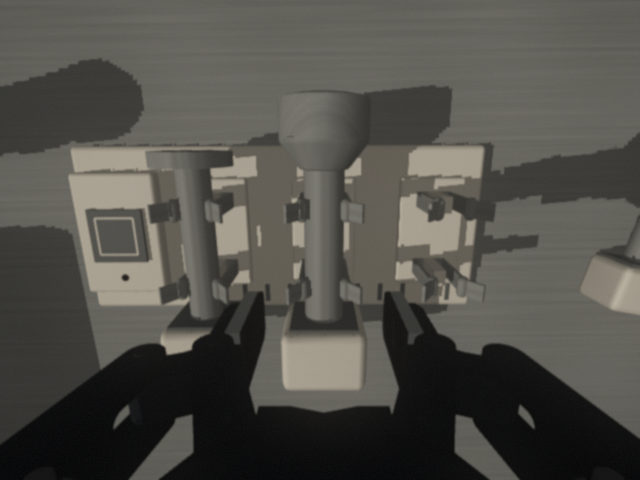

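The foot sits straight and level in both clips, at columns 295–355 and rows 205–290. Its top is a uniform 78 mm, y is 115 and the angle is −0.3°. Next, the whisk.

Run:
```python
from h import *
for r in rows([23.5,-279,-50],10.5,7): print(r)
W=np.load('wrist6.npz')['W'];im=np.load('wrist6.npz')['im']
p=W[215:258,95:140]; print(p[::14,::11].round(1).reshape(-1,3).tolist()); c=np.nanmedian(p.reshape(-1,3),axis=0);print(c)
m=W[150:170,150:230].reshape(-1,3)
r=W[190:300,195].round(0); print('masher',r[::20].tolist())
```

```text
[3.9, 39.8, 7.4, 0.0, 0.0, 1.5]
[4.9, 39.6, 7.4, 0.0, 0.0, 1.5]
[6.0, 39.5, 7.4, 0.0, 0.0, 1.5]
[7.0, 39.3, 7.4, 0.0, 0.0, 1.5]
[8.0, 39.1, 7.4, 0.0, 0.0, 1.5]
[9.1, 38.9, 7.4, 0.0, 0.0, 1.5]
[10.1, 38.7, 7.4, 0.0, 0.0, 1.5]
[[524.2, 294.7, 30.2], [524.1, 285.9, 30.4], [523.8, 277.8, 29.5], [523.7, 268.8, 30.1], [523.5, 260.3, 29.7], [512.7, 297.3, 29.4], [512.8, 287.9, 30.5], [512.6, 279.4, 30.2], [512.4, 270.6, 30.1], [512.1, 262.4, 29.2], [501.6, 298.2, 31.3], [501.2, 290.2, 30.1], [500.7, 282.1, 28.8], [501.0, 272.3, 30.4], [500.7, 263.8, 29.9], [489.9, 300.5, 31.3], [489.1, 292.8, 29.3], [489.2, 283.4, 30.1], [489.0, 274.5, 30.0], [488.9, 265.5, 30.1]]
[506.89052373 280.29116965  30.19872656]
masher [[548.0, 198.0, 75.0], [534.0, 199.0, 75.0], [521.0, 201.0, 75.0], [507.0, 203.0, 74.0], [493.0, 204.0, 76.0], [477.0, 206.0, 74.0]]
```

Call:
step_arm([
  [[0.6, 4, 40, 0, 0, 0, 1.5], [0.6, 5, 40, 0, 0, 0, 1.5], [0.6, 6, 40, 5, 0, 0, 1.5], [0.6, 7, 40, 10, 0, 0, 1.5], [0.6, 7, 40, 10, 0, 0, 1.5], [0.6, 7, 39, 10, 0, 0, 1.5], [0.6, 7, 30, 10, 0, 0, 1], [0.6, 0, 0, 0, 0, 0, 0]],
])

```text
t: 13.35
tcp_pos: [519.9, -162.8, 112.1]
tool_rot: [0.002, 0.995, -0.097, -0.002]
contact_force: [-0.1, 0.3, -0.2]
opening: 0.798
```

Run:
```python
from h import *
s=st();n='wrist';c=cam(n,s)
im,d=robot.snapshot(n); cv2.imwrite(f'pics/{n}7.png',im[:,:,::-1]); W=cloud(n,d,c);np.savez(f'{n}7.npz',im=im,d=d,W=W)
k,z=shaft(W,510,570,-230,-120,15,40); print('whisk',k,np.degrees(np.arctan(k[0])),np.polyval(k,528),z)
Z=W[...,2];m=(Z>34)&(Z<75)&(W[...,1]<-110)&(W[...,1]>-230)&(W[...,0]<660)&(W[...,0]>420); p=np.sort(W[m][:,0]); 
g=np.argmax(np.diff(p)); print(p[[0,g,g+1,-1]])
```

```text
13.35 [ 519.9 -162.8  112.1] 0.798 [-0.1  0.3 -0.2] [ -0.22   0.19 -11.11] 0.021
whisk [ -0.19703688 -55.88238169] -11.146595163004942 -159.9178525246975 30.657904426597366
[433.84425478 479.96702135 583.27276913 619.17248165]
```

View pics/wrist7.png

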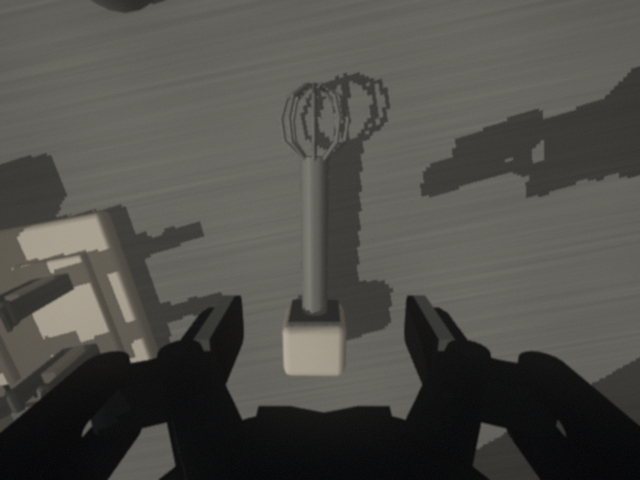

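The whisk shaft is centred between the open fingers (column 315, rows 160–305).

Call:
step_arm([
  [[0.6, 2.5, -2.2, 20, 0, 0, 0], [0.6, 2.5, -2.2, 25, 0, 0, 0], [0.6, 0, 0, 25, 0, 0, 0], [0.6, 0, 0, 18, 0, 0, 0], [0.6, 0, 0, 8, 0, 0, 0], [0.6, 0, 0, 4, 0, 0, 0], [0.6, 0, 0, 0, 0, 0, 0], [0.6, 0, 0, 0, 0, 0, 0]],
])

```text
t: 14.4
tcp_pos: [526.7, -154.2, 10.9]
tool_rot: [0.002, 0.996, -0.094, -0.0]
contact_force: [-0.7, -0.7, -0.5]
opening: 0.798
```

Call:
step_arm([
  [[0.6, 0, 6, 4, 0, 0, 0], [0.6, 0, 0, 3, 0, 0, 0], [0.6, 0, 0, 0, 0, 0, 0], [-1, 0, 0, 0, 0, 0, 0], [-1, 0, 0, 0, 0, 0, 0], [-1, 0, 0, 0, 0, 0, 0], [-1, 0, 0, 0, 0, 0, 0], [-1, 0, 0, 0, 0, 0, 0]],
], force=50)

```text
t: 15.4
tcp_pos: [526.0, -160.9, 4.4]
tool_rot: [0.002, 0.996, -0.094, 0.0]
contact_force: [-0.1, -0.1, -0.3]
opening: 0.189
```

Run:
```python
from h import *
s=st()
```

```text
15.4 [ 526.  -160.9    4.4] 0.189 [-0.1 -0.1 -0.3] [ -0.24  -0.05 -10.77] 0.002
```

Call:
step_arm([
  [[-1, 0, 0, -15, 0, 0, 0], [-1, 0, 0, -30, 0, 0, 0], [-1, 0, 0, -40, 0, 0, -2], [-1, 0, -25, -35, 0, 0, -2], [-1, -4, -40, -15, 0, 0, -2], [-1, -6, -40, 0, 0, 0, -2], [-1, -4, -40, 0, 0, 0, -2], [-1, 0, 0, 0, 0, 0, 0]],
], force=60)

```text
t: 16.4
tcp_pos: [525.3, -10.9, 150.7]
tool_rot: [0.002, 1.0, -0.004, 0.003]
contact_force: [-1.0, -0.6, -0.9]
opening: 0.188
```

Run:
```python
from h import *
s=st()
```

```text
16.4 [525.3 -10.9 150.7] 0.188 [-1.  -0.6 -0.9] [-0.26 -0.33 -0.51] 0.036
```

Call:
step_arm([
  [[-1, -8, -14, 0, 0, 0, 0], [-1, -8, -14, 0, 0, 0, 0], [-1, -7, -9, 8, 0, 0, 0], [-1, 0, 0, 18, 0, 0, 0], [-1, 0, 0, 18, 0, 0, 0], [-1, 0, 0, 10, 0, 0, 0], [-1, 0, 0, 0, 0, 0, 0], [-1, 0, 0, 0, 0, 0, 0]],
])

```text
t: 17.4
tcp_pos: [499.9, 27.9, 94.8]
tool_rot: [0.002, 1.0, -0.006, 0.003]
contact_force: [-0.0, 1.5, -0.6]
opening: 0.19
```

Run:
```python
from h import *
s=st();n='wrist';c=cam(n,s)
im,d=robot.snapshot(n); cv2.imwrite(f'pics/{n}8.png',im[:,:,::-1]); W=cloud(n,d,c);np.savez(f'{n}8.npz',im=im,d=d,W=W)
Z=W[...,2];z0=s['tcp_pos'][2]
k,z=shaft(W,527,552,5,55,z0+12,z0+45);print(np.degrees(np.arctan(k[0])),np.polyval(k,[504,532]),z)
for a in range(520,600,4):
    q=W[(abs(W[...,1]-27)<25)&(W[...,0]>a)&(W[...,0]<a+4)&(Z>z0+12)&(Z<z0+60)]
    if len(q)>5: print(a,len(q),q[:,1].min().round(1),q[:,1].max().round(1),np.percentile(q[:,2],95).round(1))
from scipy.ndimage import label
m=(Z>68)&(Z<88)&(W[...,0]>440)&(W[...,0]<580)&(W[...,1]>-10)&(W[...,1]<70)
l,n=label(m)
for i in range(1,n+1):
    q=W[l==i]
    if len(q)>15: print(len(q),q.mean(0).round(1))
```

```text
17.4 [499.9  27.9  94.8] 0.19 [-0.   1.5 -0.6] [-0.27 -0.33 -0.68] 0.004
-2.10625371996079 [26.50048896 25.4707153 ] 121.30772500206655
520 498 17.2 34.8 121.0
524 514 16.8 34.7 121.1
528 520 16.9 34.1 121.2
532 525 16.5 34.0 121.2
536 548 16.6 33.9 121.3
540 563 16.2 33.7 121.3
544 584 16.3 33.6 121.3
548 602 15.9 33.5 121.4
552 679 13.5 34.8 121.7
556 547 9.0 38.7 125.8
560 564 4.8 42.7 129.9
564 593 3.8 44.5 132.6
568 575 2.8 45.1 133.4
572 585 2.3 45.3 133.9
576 616 2.1 45.8 134.3
580 640 2.8 45.6 133.4
584 633 3.8 44.1 132.2
588 677 4.6 42.6 131.0
592 606 7.8 41.2 126.5
596 461 16.4 34.5 120.6
776 [532.6  42.   78.8]
528 [532.    9.2  80.8]
```

View pics/wrist8.png

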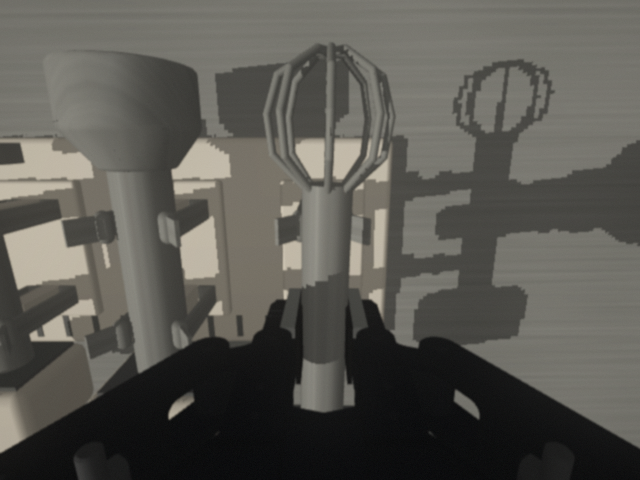

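The whisk is held above the narrow clips, with their lips at (288,230) and (362,230). It is turned −2° and needs +0.5 mm in y, so I'll correct both while descending.

Call:
step_arm([
  [[-1, 0, -0.6, 0, 0, 0, -1.2], [-1, 0, 0, 8, 0, 0, 0], [-1, 0, 0, 8, 0, 0, 0], [-1, 0, 0, 7, 0, 0, 0], [-1, 0, 0, 4, 0, 0, 0], [-1, 0, 0, 3, 0, 0, 0], [-1, 0, 0, 0, 0, 0, 0], [-1, 0, 0, 0, 0, 0, 0]],
], force=80)

```text
t: 18.45
tcp_pos: [500.4, 28.4, 63.2]
tool_rot: [0.002, 1.0, 0.005, 0.003]
contact_force: [-0.8, -0.7, -0.4]
opening: 0.182
```

Run:
```python
from h import *
s=st();n='wrist';c=cam(n,s)
im,d=robot.snapshot(n); cv2.imwrite(f'pics/{n}9.png',im[:,:,::-1]); W=cloud(n,d,c)
z0=s['tcp_pos'][2]
k,z=shaft(W,540,552,10,45,z0+12,z0+45);print(np.degrees(np.arctan(k[0])),np.polyval(k,[504,532,546]),z)
```

```text
18.45 [500.4  28.4  63.2] 0.182 [-0.8 -0.7 -0.4] [-0.27 -0.39  0.6 ] 0.001
-0.7933827323437377 [27.02501986 26.63727513 26.44340277] 89.68975913985773
```

Aligned. Pressing in.

Call:
step_arm([
  [[-1, 0, 0, 3, 0, 0, 0], [-1, 0, 0, 3, 0, 0, 0], [-1, 0, 0, 3, 0, 0, 0], [-1, 0, 0, 3, 0, 0, 0], [-1, 0, 0, 2, 0, 0, 0], [-1, 0, 0, 2, 0, 0, 0], [-1, 0, 0, 0, 0, 0, 0], [-1, 0, 0, 0, 0, 0, 0]],
])

```text
t: 19.5
tcp_pos: [504.2, 28.3, 51.0]
tool_rot: [0.003, 1.0, 0.005, 0.009]
contact_force: [1.0, -0.1, 0.8]
opening: 0.183
```

Run:
```python
from h import *
s=st()
```

```text
19.5 [504.2  28.3  51. ] 0.183 [ 1.  -0.1  0.8] [-0.29 -0.99  0.6 ] 0.001
```

Call:
step_arm([
  [[-1, -1.5, 0, 0, 0, -0.4, 0], [-1, -1.5, 0, 2, 0, -0.4, 0], [-1, 0, 0, 3, 0, 0, 0], [-1, 0, 0, 3, 0, 0, 0], [-1, 0, 0, 3, 0, 0, 0], [-1, 0, 0, 3, 0, 0, 0], [-1, 0, 0, 3, 0, 0, 0], [-1, 0, 0, 3, 0, 0, 0]],
])

```text
t: 20.5
tcp_pos: [502.5, 28.2, 45.9]
tool_rot: [0.003, 1.0, 0.006, 0.004]
contact_force: [-24.0, -0.7, 52.1]
opening: 0.183
```

Run:
```python
from h import *
s=st();n='wrist';c=cam(n,s)
im,d=robot.snapshot(n); cv2.imwrite(f'pics/{n}10.png',im[:,:,::-1]); W=cloud(n,d,c)
z0=s['tcp_pos'][2]
k,z=shaft(W,540,552,10,45,z0+12,z0+45);print(np.degrees(np.arctan(k[0])),np.polyval(k,[504,532,546]),z)
```

```text
20.5 [502.5  28.2  45.9] 0.183 [-24.   -0.7  52.1] [-0.34 -0.41  0.64] 0.005
-2.188650556373623 [28.07398754 27.00389056 26.46884208] 72.32659368975088
```

View pics/wrist10.png

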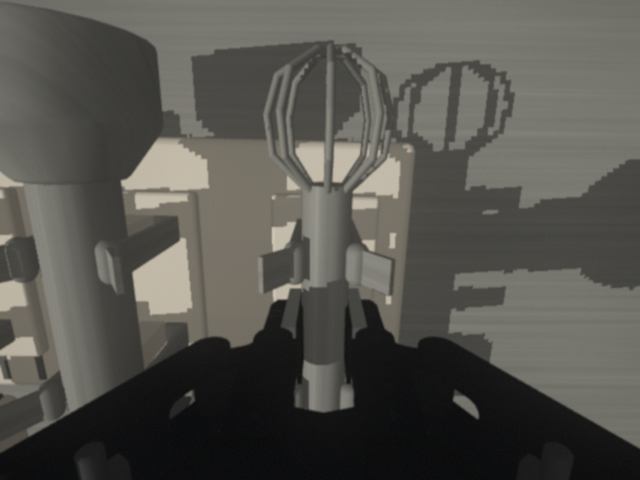

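The clip knobs close over the whisk shaft at (297,265) and (354,262). The axis reads about 63.3 mm, with 52 N against the seat. Releasing.

Call:
step_arm([
  [[0.1, 0, 0, 0, 0, 0, 0], [0.1, 0, 0, 0, 0, 0, 0], [0.1, 0, 0, 0, 0, 0, 0], [0.1, 0, 0, -10, 0, 0, 0], [0.1, 0, 0, -20, 0, 0, 0], [0.1, 0, 0, -35, 0, 0, 0], [0.1, 0, 0, -40, 0, 0, 0], [0.1, 0, 0, -10, 0, 0, 0]],
])

```text
t: 21.55
tcp_pos: [500.5, 28.9, 164.8]
tool_rot: [0.003, 1.0, 0.006, 0.002]
contact_force: [-0.6, -0.6, -1.0]
opening: 0.55
```

Run:
```python
from h import *
s=st();n='wrist';c=cam(n,s)
im,d=robot.snapshot(n); cv2.imwrite(f'pics/{n}11.png',im[:,:,::-1]); W=cloud(n,d,c);np.savez(f'{n}11.npz',im=im,d=d,W=W)
Z=W[...,2]
for nm,y,w in (('whisk',27,13),('foot',115,18)):
    k,z=shaft(W,460,550,y-w,y+w,60,85);print(nm,np.degrees(np.arctan(k[0])),np.polyval(k,[477,505,533]),z)
    for a in range(448,566,8):
        q=W[(abs(W[...,1]-y)<6)&(W[...,0]>a)&(W[...,0]<a+8)&(Z>60)&(Z<120)]
        if len(q): print(a,np.percentile(q[:,2],[50,97]).round(1))
```

```text
21.55 [500.5  28.9 164.8] 0.55 [-0.6 -0.6 -1. ] [-0.34 -0.19  0.65] 0.173
whisk -0.2945690792445621 [26.9552414  26.81128652 26.66733164] 74.83146947103988
448 [77.5 83.1]
456 [71.2 72.6]
464 [71.3 72.9]
472 [71.4 72.9]
480 [71.6 73.2]
488 [71.5 73.2]
496 [71.6 73.3]
504 [71.6 73.4]
512 [71.8 73.4]
520 [71.9 73.4]
528 [72.  73.4]
536 [72.  73.7]
544 [72.1 73.7]
552 [72.2 74.3]
560 [79.9 83.9]
foot -0.6597396223284281 [114.55206074 114.22963689 113.90721304] 77.91797364804512
448 [84.7 91.3]
456 [76.6 77.7]
464 [76.5 77.9]
472 [76.5 77.7]
480 [76.5 77.7]
488 [76.6 77.9]
496 [76.6 77.9]
504 [76.6 78. ]
512 [76.7 78. ]
520 [76.6 78. ]
528 [76.6 77.9]
536 [76.6 77.8]
544 [76.7 78.1]
552 [76.6 79. ]
560 [82.8 85.9]
```

View pics/wrist11.png

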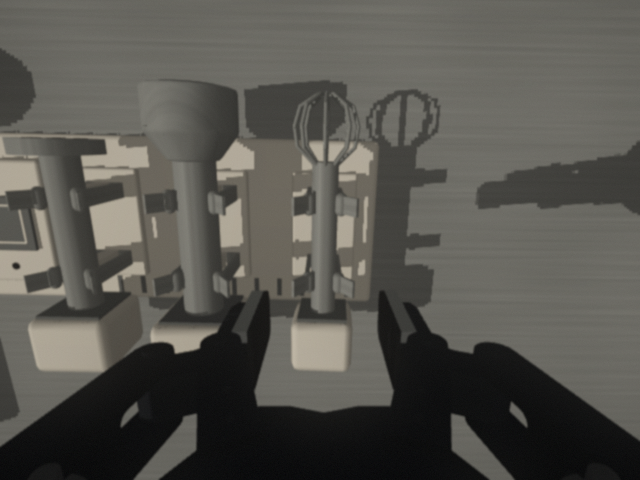

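Both attachments are level and straight in their clips: whisk at (325,240) with the axis at 64 mm, foot at (195,240). Now to the key, with the fingers shut.

Call:
step_arm([
  [[-1, 0, -30, 0, 0, 0, 0], [-1, 1, -40, 0, 0, 0, 0], [-1, 1, -40, 0, 0, 0, 0], [-1, 1, -40, 0, 0, 0, 0], [-1, 1, -40, 0, 0, 0, 0], [-1, 1, -40, 0, 0, 0, 0], [-1, 0, -15, 0, 0, 0, 0], [-1, 0, 0, 0, 0, 0, 0]],
], force=30)

```text
t: 22.6
tcp_pos: [500.0, 279.6, 154.9]
tool_rot: [0.005, 1.0, 0.005, -0.004]
contact_force: [-0.1, -0.2, 0.9]
opening: 0.001
```

Run:
```python
from h import *
s=st();n='wrist';c=cam(n,s)
im,d=robot.snapshot(n); cv2.imwrite(f'pics/{n}12.png',im[:,:,::-1]); W=cloud(n,d,c);np.savez(f'{n}12.npz',im=im,d=d,W=W)
print(robot.tip_of('key_top',n), robot.search_frame('key',n))
Z=W[...,2]; 
for v in range(150,330,12): print(v,[W[v,u].round(0).tolist() for u in range(270,400,26)])
```

```text
22.6 [500.  279.6 154.9] 0.001 [-0.1 -0.2  0.9] [-0.58  0.47  0.54] 0.013
[] [{'rect': [320.4, 226.4, 59.4, 60.6], 'confidence': 0.74}]
150 [[563.0, 320.0, -0.0], [564.0, 299.0, 13.0], [564.0, 278.0, 13.0], [564.0, 258.0, 13.0], [564.0, 238.0, 14.0]]
162 [[554.0, 321.0, -1.0], [555.0, 298.0, 26.0], [555.0, 278.0, 25.0], [556.0, 259.0, 26.0], [555.0, 238.0, 13.0]]
174 [[544.0, 321.0, -2.0], [547.0, 298.0, 28.0], [547.0, 278.0, 27.0], [547.0, 259.0, 28.0], [546.0, 237.0, 13.0]]
186 [[534.0, 321.0, -0.0], [538.0, 298.0, 27.0], [538.0, 278.0, 27.0], [538.0, 259.0, 28.0], [536.0, 237.0, 13.0]]
198 [[524.0, 322.0, -2.0], [529.0, 298.0, 31.0], [529.0, 278.0, 27.0], [529.0, 258.0, 27.0], [527.0, 236.0, 13.0]]
210 [[514.0, 322.0, -1.0], [520.0, 298.0, 30.0], [520.0, 278.0, 30.0], [520.0, 258.0, 28.0], [517.0, 236.0, 14.0]]
222 [[503.0, 322.0, -1.0], [511.0, 298.0, 30.0], [510.0, 278.0, 29.0], [510.0, 258.0, 26.0], [507.0, 235.0, 14.0]]
234 [[493.0, 323.0, -1.0], [501.0, 298.0, 30.0], [501.0, 278.0, 30.0], [501.0, 258.0, 29.0], [497.0, 235.0, 13.0]]
246 [[482.0, 323.0, -2.0], [491.0, 298.0, 30.0], [491.0, 278.0, 29.0], [491.0, 257.0, 28.0], [487.0, 234.0, 14.0]]
258 [[471.0, 324.0, -2.0], [480.0, 299.0, 27.0], [480.0, 278.0, 26.0], [481.0, 257.0, 27.0], [476.0, 234.0, 13.0]]
270 [[459.0, 324.0, -2.0], [470.0, 299.0, 28.0], [470.0, 278.0, 27.0], [470.0, 257.0, 27.0], [465.0, 233.0, 13.0]]
282 [[448.0, 324.0, -1.0], [459.0, 299.0, 26.0], [459.0, 278.0, 26.0], [459.0, 256.0, 26.0], [454.0, 233.0, 12.0]]
294 [[436.0, 325.0, -1.0], [443.0, 300.0, 13.0], [511.0, 279.0, 164.0], [443.0, 255.0, 14.0], [443.0, 232.0, 12.0]]
306 [[424.0, 325.0, -0.0], [507.0, 289.0, 167.0], [511.0, 279.0, 174.0], [508.0, 269.0, 168.0], [425.0, 229.0, -1.0]]
318 [[412.0, 326.0, -2.0], [507.0, 289.0, 177.0], [512.0, 279.0, 186.0], [507.0, 269.0, 177.0], [412.0, 229.0, -1.0]]
```

View pics/wrist12.png

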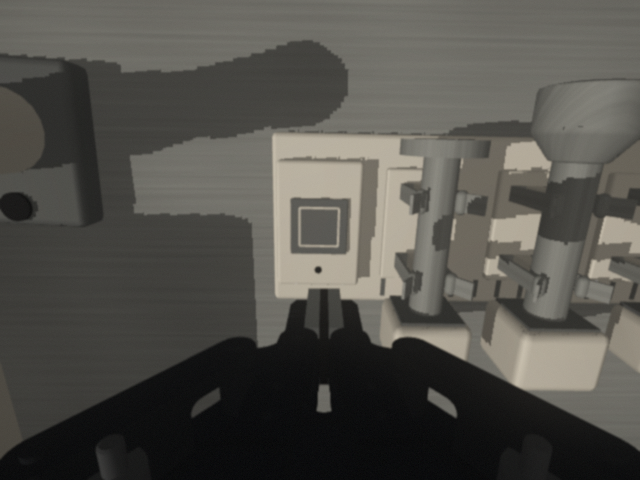

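The key is centred at (320,226), i.e. (507,279), just ahead of the shut fingers. The blender on the left is well clear.

Call:
step_arm([
  [[-1, 2, 0, 20, 0, 0, 0], [-1, 2, 0, 25, 0, 0, 0], [-1, 0, 0, 25, 0, 0, 0], [-1, 0, 0, 18, 0, 0, 0], [-1, 0, 0, 8, 0, 0, 0], [-1, 0, 0, 3, 0, 0, 0], [-1, 0, 0, 0, 0, 0, 0], [-1, 0, 0, 0, 0, 0, 0]],
])

```text
t: 23.75
tcp_pos: [506.6, 272.7, 56.8]
tool_rot: [0.004, 1.0, 0.001, -0.001]
contact_force: [0.5, -0.3, -0.2]
opening: -0.002
```

Run:
```python
from h import *
s=st()
```

```text
23.75 [506.6 272.7  56.8] -0.002 [ 0.5 -0.3 -0.2] [-0.45  0.15  0.06] 0.005
```

Call:
step_arm([
  [[-1, 0, -6, 6, 0, 0, 0], [-1, 0, 0, 7, 0, 0, 0], [-1, 0, 0, 4, 0, 0, 0], [-1, 0, 0, 2, 0, 0, 0], [-1, 0, 0, 1, 0, 0, 0], [-1, 0, 0, 0, 0, 0, 0], [-1, 0, 0, 0, 0, 0, 0], [-1, 0, 0, 0, 0, 0, 0]],
])

```text
t: 24.75
tcp_pos: [506.8, 279.3, 36.0]
tool_rot: [0.004, 1.0, 0.001, -0.001]
contact_force: [-0.3, 0.3, 0.1]
opening: -0.0
```

Run:
```python
from h import *
s=st()
```

```text
24.75 [506.8 279.3  36. ] -0.0 [-0.3  0.3  0.1] [-0.43  0.09  0.08] 0.002
```

Call:
step_arm([
  [[-1, 0, 0, 1, 0, 0, 0], [-1, 0, 0, 1, 0, 0, 0], [-1, 0, 0, 1, 0, 0, 0], [-1, 0, 0, 1, 0, 0, 0], [-1, 0, 0, 0.7, 0, 0, 0], [-1, 0, 0, 0, 0, 0, 0], [-1, 0, 0, 0, 0, 0, 0], [-1, 0, 0, 0, 0, 0, 0]],
])

```text
t: 25.75
tcp_pos: [506.8, 279.2, 31.1]
tool_rot: [0.004, 1.0, 0.001, -0.001]
contact_force: [-0.7, -0.3, 0.5]
opening: 0.0
```

Run:
```python
from h import *
s=st()
```

```text
25.75 [506.8 279.2  31.1] 0.0 [-0.7 -0.3  0.5] [-0.42  0.08  0.08] 0.001
```

Call:
step_arm([
  [[-1, 0, 0, 0.7, 0, 0, 0], [-1, 0, 0, 0.7, 0, 0, 0], [-1, 0, 0, 0.5, 0, 0, 0], [-1, 0, 0, 0, 0, 0, 0], [-1, 0, 0, 0, 0, 0, 0], [-1, 0, 0, 0, 0, 0, 0], [-1, 0, 0, 0, 0, 0, 0], [-1, 0, 0, 0, 0, 0, 0]],
])

```text
t: 26.75
tcp_pos: [506.9, 279.3, 29.7]
tool_rot: [0.004, 1.0, 0.001, -0.001]
contact_force: [-2.0, 0.0, 3.9]
opening: 0.001
```

Run:
```python
from h import *
s=st()
```

```text
26.75 [506.9 279.3  29.7] 0.001 [-2.   0.   3.9] [-0.42  0.06  0.08] 0.001
```

Call:
step_arm([
  [[-1, 0, 0, 0.6, 0, 0, 0], [-1, 0, 0, 0.6, 0, 0, 0], [-1, 0, 0, 0.5, 0, 0, 0], [-1, 0, 0, 0, 0, 0, 0], [-1, 0, 0, 0, 0, 0, 0], [-1, 0, 0, 0, 0, 0, 0], [-1, 0, 0, 0, 0, 0, 0], [-1, 0, 0, 0, 0, 0, 0]],
])

```text
t: 27.75
tcp_pos: [506.9, 279.3, 29.0]
tool_rot: [0.004, 1.0, 0.001, -0.001]
contact_force: [-2.8, -0.2, 5.2]
opening: -0.003
```

Run:
```python
from h import *
s=st()
```

```text
27.75 [506.9 279.3  29. ] -0.003 [-2.8 -0.2  5.2] [-0.41  0.06  0.08] 0.002
```

Call:
step_arm([
  [[-1, 0, 0, 0.8, 0, 0, 0], [-1, 0, 0, 0.8, 0, 0, 0], [-1, 0, 0, 0.5, 0, 0, 0], [-1, 0, 0, 0, 0, 0, 0], [-1, 0, 0, 0, 0, 0, 0], [-1, 0, 0, 0, 0, 0, 0], [-1, 0, 0, 0, 0, 0, 0], [-1, 0, 0, 0, 0, 0, 0]],
])

```text
t: 28.75
tcp_pos: [506.9, 279.3, 29.0]
tool_rot: [0.004, 1.0, 0.001, -0.0]
contact_force: [-2.5, -0.7, 4.7]
opening: 0.003
```

Run:
```python
from h import *
s=st()
```

```text
28.75 [506.9 279.3  29. ] 0.003 [-2.5 -0.7  4.7] [-0.42  0.05  0.09] 0.002
```

Call:
step_arm([
  [[-1, 0, 0, 1, 0, 0, 0], [-1, 0, 0, 1.2, 0, 0, 0], [-1, 0, 0, 1.2, 0, 0, 0], [-1, 0, 0, 1.2, 0, 0, 0], [-1, 0, 0, 1.2, 0, 0, 0], [-1, 0, 0, 1.2, 0, 0, 0], [-1, 0, 0, 1.2, 0, 0, 0], [-1, 0, 0, 1.2, 0, 0, 0]],
])

```text
t: 29.75
tcp_pos: [506.9, 279.4, 28.1]
tool_rot: [0.004, 1.0, 0.001, -0.0]
contact_force: [-8.6, -4.3, 20.4]
opening: -0.002
```

Run:
```python
from h import *
s=st()
```

```text
29.75 [506.9 279.4  28.1] -0.002 [-8.6 -4.3 20.4] [-0.43  0.01  0.12] 0.002
```

The key is at its stop: 28.1 mm, with 20 N measured. I'm backing off straight away.

Call:
step_arm([
  [[-1, 0, 0, -3, 0, 0, 0], [-1, 0, 0, -8, 0, 0, 0], [-1, 0, 0, -20, 0, 0, 0], [-1, 0, 0, -35, 0, 0, 0], [-1, 0, 0, -35, 0, 0, 0], [-1, 0, 0, -20, 0, 0, 0], [-1, 0, 0, 0, 0, 0, 0], [-1, 0, 0, 0, 0, 0, 0]],
])

```text
t: 30.75
tcp_pos: [506.7, 280.1, 152.0]
tool_rot: [0.004, 1.0, 0.001, -0.001]
contact_force: [0.4, -0.4, -0.2]
opening: 0.003
```

Run:
```python
from h import *
s=st();n='wrist';c=cam(n,s)
im,d=robot.snapshot(n); cv2.imwrite(f'pics/{n}13.png',im[:,:,::-1]); W=cloud(n,d,c)
Z=W[...,2]
q=W[(abs(W[...,0]-507)<8)&(abs(W[...,1]-279)<10)&(Z<60)];p=W[(abs(W[...,0]-543)<6)&(abs(W[...,1]-279)<10)&(Z<60)]; print('key z',np.median(q[:,2]),'panel',np.median(p[:,2]))
for nm,y,w in (('whisk',27,13),('foot',115,18),('masher',202,18)):
    k,z=shaft(W,470,545,y-w,y+w,60,85)
    q=W[(abs(W[...,1]-y)<5)&(W[...,0]>460)&(W[...,0]<550)&(Z>60)&(Z<90)]; print(nm,np.degrees(k[0]),np.polyval(k,505),z,len(q))
im,d=robot.snapshot('side'); cv2.imwrite('pics/side1.png',im[150:420,150:450,::-1].repeat(2,0).repeat(2,1))
```

```text
30.75 [506.7 280.1 152. ] 0.003 [ 0.4 -0.4 -0.2] [-0.45  0.07  0.11] 0.005
key z 30.20802425731449 panel 27.19111646904605Traceback (most recent call last):
  File "<stdin>", line 7, in <module>
  File "h.py", line 36, in shaft
    k=np.polyfit(xs,ys,1); return k,np.percentile(p[:,2],95)
    raise TypeError("expected non-empty vector for x")
TypeError: expected non-empty vector for x
```

View pics/wrist13.png

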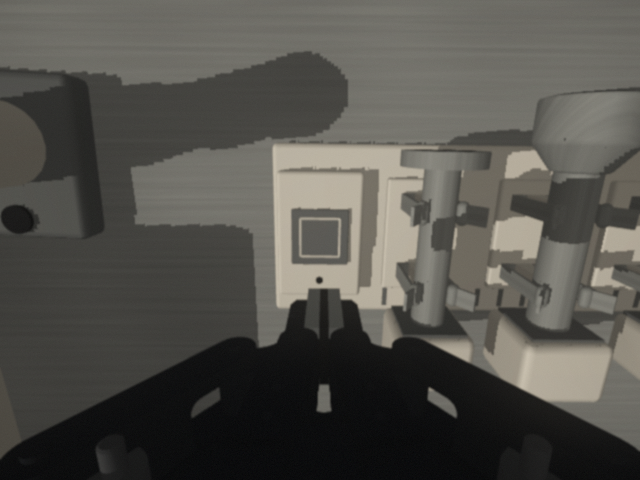

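The key is back up at 30.2 mm (same as before), and the foot and masher are still in place. The whisk is outside this wrist view, so I'll check it with the side camera before handing in.

Run:
```python
from h import *
for n in ('scene','side'):
    im,d=robot.snapshot(n); W=cloud(n,d,cam(n)); Z=W[...,2]
    b=(slice(200,320),slice(320,480)) if n=='scene' else (slice(250,390),slice(230,400))
    cv2.imwrite(f'pics/{n}1.png',cv2.resize(im[b][:,:,::-1],None,fx=4,fy=4))
    for nm,y in (('whisk',27),('foot',115),('masher',202)):
        for x0 in (465,525):
            q=W[(abs(W[...,1]-y)<5)&(abs(W[...,0]-x0-7)<15)&(Z>50)&(Z<95)]; print(n,nm,x0,len(q),np.percentile(q[:,2],90).round(1) if len(q) else None)
```

```text
scene whisk 465 17 73.0
scene whisk 525 15 74.3
scene foot 465 15 81.3
scene foot 525 17 77.7
scene masher 465 15 77.4
scene masher 525 13 76.4
side whisk 465 27 75.6
side whisk 525 0 None
side foot 465 29 83.2
side foot 525 33 84.1
side masher 465 29 76.8
side masher 525 34 78.3
```

View pics/scene1.png

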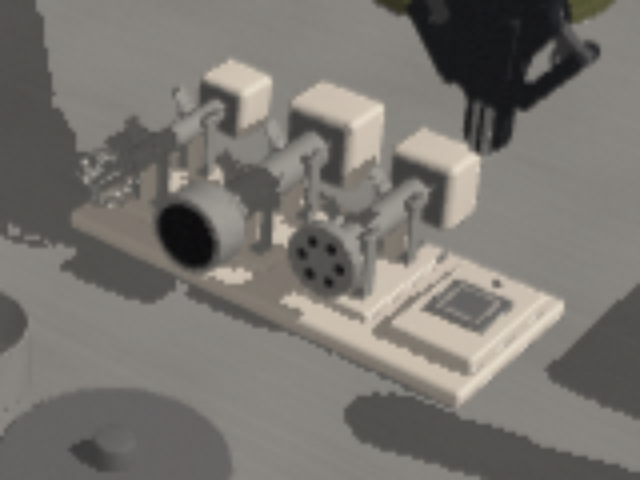

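View pics/side1.png

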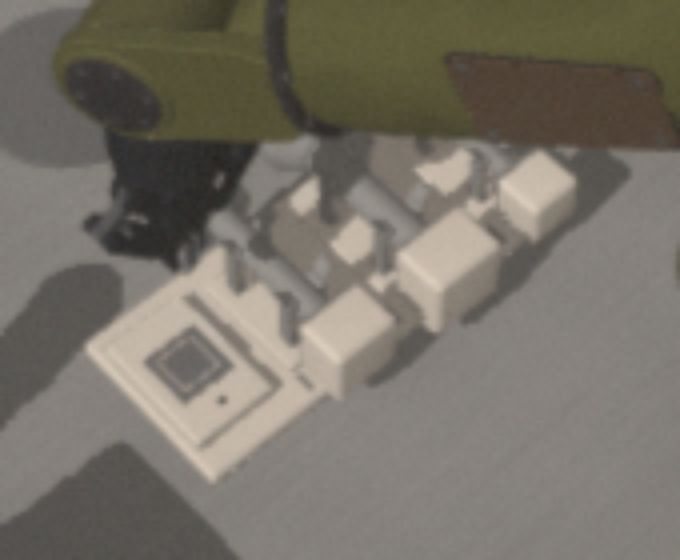

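In both views all three attachments are level in their clips, with the couplings at (235,100), (335,115) and (435,175) in the enlarged scene crop. The gripper is clear of everything, so I'm handing in.

```bash
python3 -c "
from plant import robot
print(robot.finish_job())"
```

```text
the job is handed in; nothing more can be done
None
```

I pressed the blending foot into the wide clips and the whisk into the narrow ones, then pressed the key to its stop and let go. I handed the job in at about 31 s; it returned no verdict.

**Foot:** the axis is at about 64 mm, within 1 mm across, and level.

**Whisk:** the axis is at about 64 mm, within 1 mm across, and about 0.5° off level. I measured both attachments just before pressing the key. Afterwards the scene camera still showed them seated and level.

**Key:** it read 30.2 mm after release, the same as before the press. My first presses, at about 4–5 N, may not have taken it fully down. The last one went to the stop and measured 20 N vertical (about 22.5 N in total), close to the 25 N limit. I only read the force at the end of each call, so I can't rule out a brief higher peak in between.

**Other checks:** the masher looked unmoved, and the gripper ended about 120 mm above the key, touching nothing. After the press, the side camera's view of the far end of the whisk was blocked by the arm. Its height readings for the foot were about 5 mm high, but it had only a few points. I did not re-measure the bowl, rings, lid, jug or blender; the arm never went near them.

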